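# Return sample jars to their storage trays

### The arm

A 6-joint arm with a two-finger parallel gripper is mounted at the origin on the work surface. World frame = base frame: x ahead of the robot, y to its left, z up, the work surface at z = 0. Lengths are in m, angles in degrees, forces in N, time in s.
With the tool pointing down it reaches from about 0.25 to 0.725 m from the base axis. Payload 9.7 kg.
Tool frame: the origin (TCP) lies midway between the tips of the shut fingers; the grasp point (between the pads) lies 19 mm behind it; x points along the fingers, y is the direction in which the jaws open and shut, and the axes are right-handed (so a half turn about x gives the same grasp; the last joint's range is limited). The gripper opens to 85 mm and grips with 20 to 120 N. Pads are 22 mm wide; open, the fingers measure 114 mm over their backs; the gripper's body (76 mm by 85 mm) begins 54 mm behind the grasp point. The pads swing forward as they close: fully open they stand 13 mm farther back than shut.
Start: joints at [-66.005, 4.979, 10.078, 95.1, 0, 90], TCP at [0.224, -0.502, 0.231] pointing down, gripper open.
Joint ranges: [-179.16, 179.16], [-48.56, 103.87], [-65.8, 70.77], [-126.05, 130.52], [-82.76, 87.17], [-180, 180]. Speed limits (degrees/s): [127.2, 127.2, 147.25, 180, 180, 180].

### API

Orientations are given as [roll, pitch, yaw] about the fixed x, y, z axes, in that order (R = Rz(yaw) Ry(pitch) Rx(roll)).
In Python, from workcell import bot, cams gives the robot as it stands.
- The arm moves only by the tool apply_moves, never from a script. Its argument "commands" is a list of rows, each a list of 5 numbers: the shift along the tool's x, y, z in m, then the turn about the tool's x in rad, then the opening, from -1 (shut) to 1 (fully open). In form: [[tx, ty, tz, roll, hand], ...]. A call has 1 to 12 rows; each row is the pose to reach, as a shift and turn from the pose measured when the call began, along the tool's axes at that moment; what a row does not reach only later rows make up. A row lasts 1/10 s, in which the tool goes at most 50 mm and 8.59 degrees, less where a joint would pass 70% of its speed; a pose out of reach is approached as far as the arm can. A call with a gripper value outside its range is refused whole. The fingers move at their own pace and stop on an object; "newtons" is the grip in N (left out, the last holds). Time passes only in rows, so rows that repeat a pose let the fingers close. It gives the time, the measured TCP pose, the force and the opening at its end, in the units of the state.
- bot.get_obs(): the state, without advancing time (a new reading comes with each control period).
- cams.camera(name): name is "scene" or "side" or "wrist"; returns a dict with "frame" (384x512x3 uint8, blue, green, red), "depth" (384x512 float32, m along the optical axis (not along the pixel's ray), 0 where there is no reading), "camera_matrix" (3x3 intrinsics, pixels), "R" (3x3) and "t" (3): a world point X has camera coordinates R X + t; the wrist camera has in their place "mount" (4x4, takes a point from camera to tool coordinates, whose origin is the TCP and whose axes are the tool frame's). Camera axes: x right, y down, z forward; pixel columns grow to the right and rows downward; lengths in m; the calibration is good to about 2 mm. The wrist camera is an equidistant fisheye: a pixel r from the principal point sees the ray r / f radians off the axis. A picture is of the moment at which its call begins: read the wrist's pose just before it.
- bot.job_done(): hands the job in, once; it reports no verdict.
Trained networks look in the newest picture that a camera, given by its name, has taken for a name from the list of things; names that differ only in an ending like _2 or _b are one class to them, and where a whole thing is asked for, a point or a joint stands for the part that bears it (a point fixed in the world has none). Each returns a list of dicts, best first, with "confidence" (0 to 1); they miss things now and then, are a little off and sometimes report something else, mostly with a low value. They report only what shows in the picture. A call takes as long as a camera call.
- cams.spot_in(name, camera): "rect" ([left, top, right, bottom] in pixels, round what is visible of it).
The state is a dict: "time": time; "q": joint angles; "qd": joint speeds; "joint_efforts": joint torques, N m; "ee_pos": TCP position; "tcp_rot": TCP orientation; "wrist_force": force on the tool from outside, world axes, zero at the start; "torque": the same for the moment, N m; "opening": finger opening in m.
Only numpy, scipy, OpenCV 4.12 (cv2) and the standard library are available. Lean on these libraries where they do the work, as an engineer would, in place of code of your own. Each camera call takes 0.05 s, during which the arm holds its last target. There are 200 camera calls.

### The job

Four sample jars stand on the bench in front of three storage trays, each of which already holds one jar. Stand each of the four upright on the floor of the tray that holds a jar of its own shape, and pack the two hexagonal ones with the hexagonal jar already there into one close group like honeycomb, flat face against flat face. Leave the three jars that are already in the trays standing where they are.

Things in the scene. Friction and masses are not known exactly. Their poses are not given: they have to be found in the camera images.
- hex_a: A hexagonal jar: upright brown-glass prism, 40 mm across flats (46 over corners), 52 mm high; round white cap on top, 30 mm diameter, 16 mm high. Origin: centre of the underside, z up; x is square to one pair of flats. About 140 g. Stands loose on the bench, on the robot's side of the trays.
- hex_b: A second, identical hexagonal jar: upright brown-glass prism, 40 mm across flats (46 over corners), 52 mm high; round white cap on top, 30 mm diameter, 16 mm high. Origin: centre of the underside, z up; x is square to one pair of flats. About 140 g. Stands loose on the bench, on the robot's side of the trays.
- wide_jar: A wide squat round jar of brown glass, 58 mm diameter, 46 mm high; round white cap on top, 54 mm diameter, 14 mm high. Origin: centre of the underside, z up. About 200 g. Stands loose on the bench, on the robot's side of the trays.
- slim_jar: A slim tall round bottle of brown glass, 30 mm diameter, 64 mm high; round white cap on top, 24 mm diameter, 16 mm high. Origin: centre of the underside, z up. About 80 g. Stands loose on the bench, on the robot's side of the trays.
- hex_in_tray: A hexagonal jar: upright brown-glass prism, 40 mm across flats (46 over corners), 52 mm high; round white cap on top, 30 mm diameter, 16 mm high. Origin: centre of the underside, z up; x is square to one pair of flats. About 140 g. Stands loose in tray_hex near its middle, with room for a like jar against each flat, at the start.
- wide_in_tray: A wide squat round jar of brown glass, 58 mm diameter, 46 mm high; round white cap on top, 54 mm diameter, 14 mm high. Origin: centre of the underside, z up. About 200 g. Stands loose in tray_wide, in its +x half at the start.
- slim_in_tray: A slim tall round bottle of brown glass, 30 mm diameter, 64 mm high; round white cap on top, 24 mm diameter, 16 mm high. Origin: centre of the underside, z up. About 80 g. Stands loose in tray_slim, in its +y half at the start.
- tray_hex: The tray in which the hexagonal jar stands at the start (the three trays look alike): shallow, square, pale grey, fixed; 160 mm square outside, 152 inside, floor 4 mm thick, rim 22 mm above the bench. Origin: centre of the underside; x and y square to its walls, z up.
- tray_wide: The tray in which the wide squat round jar stands at the start (the three trays look alike): shallow, square, pale grey, fixed; 160 mm square outside, 152 inside, floor 4 mm thick, rim 22 mm above the bench. Origin: centre of the underside; x and y square to its walls, z up.
- tray_slim: The tray in which the slim tall round bottle stands at the start (the three trays look alike): shallow, square, pale grey, fixed; 160 mm square outside, 152 inside, floor 4 mm thick, rim 22 mm above the bench. Origin: centre of the underside; x and y square to its walls, z up.

How it is judged (in metres and radians):
At the end, for the whole second after the job is handed in: All seven jars stand at rest and upright (within 0.12 rad) on the floor of the tray of their kind. The three hexagonal jars form one group: at least two of their three pairs have centres under 46 mm apart (40 mm when flats meet) and flats parallel within 0.2 rad (x of hex_a in the frame of tray_hex between -0.07 and 0.07 m and y of hex_a in the frame of tray_hex between -0.07 and 0.07 m and z of hex_a in the frame of tray_hex between -0.002 and 0.012 m and angle between each of hex_a, hex_b, wide_jar, slim_jar, hex_in_tray, wide_in_tray, slim_in_tray's own z axis and vertical below 0.12 rad and linear speed of each of hex_a, hex_b, wide_jar, slim_jar, hex_in_tray, wide_in_tray, slim_in_tray below 0.02 m/s and angular speed of each of hex_a, hex_b, wide_jar, slim_jar, hex_in_tray, wide_in_tray, slim_in_tray below 0.2 rad/s and x of hex_b in the frame of tray_hex between -0.07 and 0.07 m and y of hex_b in the frame of tray_hex between -0.07 and 0.07 m and z of hex_b in the frame of tray_hex between -0.002 and 0.012 m and x of wide_jar in the frame of tray_wide between -0.07 and 0.07 m and y of wide_jar in the frame of tray_wide between -0.07 and 0.07 m and z of wide_jar in the frame of tray_wide between -0.002 and 0.012 m and x of slim_jar in the frame of tray_slim between -0.07 and 0.07 m and y of slim_jar in the frame of tray_slim between -0.07 and 0.07 m and z of slim_jar in the frame of tray_slim between -0.002 and 0.012 m and x of hex_in_tray in the frame of tray_hex between -0.07 and 0.07 m and y of hex_in_tray in the frame of tray_hex between -0.07 and 0.07 m and z of hex_in_tray in the frame of tray_hex between -0.002 and 0.012 m and x of wide_in_tray in the frame of tray_wide between -0.07 and 0.07 m and y of wide_in_tray in the frame of tray_wide between -0.07 and 0.07 m and z of wide_in_tray in the frame of tray_wide between -0.002 and 0.012 m and x of slim_in_tray in the frame of tray_slim between -0.07 and 0.07 m and y of slim_in_tray in the frame of tray_slim between -0.07 and 0.07 m and z of slim_in_tray in the frame of tray_slim between -0.002 and 0.012 m and ((horizontal distance between hex_a and hex_in_tray below 0.046 m and (angle between the x axis of hex_a and the x axis of hex_in_tray, either way round below 0.2 rad or angle between the x axis of hex_a and the x axis of hex_in_tray, either way round between 0.847 and 1.247 rad)) or (horizontal distance between hex_b and hex_in_tray below 0.046 m and (angle between the x axis of hex_b and the x axis of hex_in_tray, either way round below 0.2 rad or angle between the x axis of hex_b and the x axis of hex_in_tray, either way round between 0.847 and 1.247 rad))) and ((horizontal distance between hex_a and hex_in_tray below 0.046 m and (angle between the x axis of hex_a and the x axis of hex_in_tray, either way round below 0.2 rad or angle between the x axis of hex_a and the x axis of hex_in_tray, either way round between 0.847 and 1.247 rad)) or (horizontal distance between hex_a and hex_b below 0.046 m and (angle between the x axis of hex_a and the x axis of hex_b, either way round below 0.2 rad or angle between the x axis of hex_a and the x axis of hex_b, either way round between 0.847 and 1.247 rad))) and ((horizontal distance between hex_b and hex_in_tray below 0.046 m and (angle between the x axis of hex_b and the x axis of hex_in_tray, either way round below 0.2 rad or angle between the x axis of hex_b and the x axis of hex_in_tray, either way round between 0.847 and 1.247 rad)) or (horizontal distance between hex_a and hex_b below 0.046 m and (angle between the x axis of hex_a and the x axis of hex_b, either way round below 0.2 rad or angle between the x axis of hex_a and the x axis of hex_b, either way round between 0.847 and 1.247 rad)))); the robot touches nothing.
It fails at once if a jar that was already in a tray is moved more than 30 mm or tipped over (distance of any of hex_in_tray, wide_in_tray, slim_in_tray from where it was at the start of the episode above 0.03 m or angle between any of hex_in_tray, wide_in_tray, slim_in_tray's own z axis and vertical above 0.6 rad).
It also fails if it takes over 99 s, if anything falls off the work surface, if the arm or the gripper's body presses on something with over 40 N, if the wrist force passes 120 N, or if a joint passes its speed limit or range.

## Working session

There is one attempt and no reset: what is moved stays moved. The work goes in short steps, Python scripts to look and compute and a tool call to move; the robot and the scene stay as the last step left them, time stands still between calls to the robot, and variables do not carry over. Pictures are saved under pics/ and viewed, about 12 in all and at most 16, crops included, and the job is handed in when it is done.

Besides the shell and the picture viewer there is one more tool, called as name(argument=value, ...) on one line, values as JSON. apply_moves: Moves the arm, as the interface text tells. Its arguments: {"type":"object","properties":{"commands":{"type":"array"},"newtons":{"type":"number"}},"required":["commands"]}

```bash
mkdir -p pics; ls; python3 - <<'E'
from workcell import bot,cams
import cv2,numpy as np
o=bot.get_obs();print(o)
ims=[]
for n in("scene","side"):
    c=cams.camera(n);ims.append(c["frame"]);np.savez(n+".npz",**c)
    print(n,c["camera_matrix"].tolist(),c["R"].tolist(),c["t"].tolist())
    for k in("hex_a","wide_jar","slim_jar","tray_hex"):
        print(k,[([round(v) for v in d["rect"]],round(d["confidence"],2)) for d in cams.spot_in(k,n)])
cv2.imwrite("pics/1.png",ims[0]);cv2.imwrite("pics/2.png",ims[1])
E
```

```text
pics
{'time': 0.0, 'q': array([-6.60040789e+01,  5.01080157e+00,  1.00344198e+01,  9.50988841e+01,
       -2.38759675e-04,  8.99994621e+01]), 'qd': array([-0.13530011,  0.09268204,  0.08027819,  0.01090905, -0.01621465,
        0.00289583]), 'joint_efforts': array([ 4.80457194e-03, -5.20392787e+01,  4.64797533e+01,  1.67707651e-02,
        2.31614549e-04,  2.83301063e-05]), 'ee_pos': array([ 0.22357682, -0.50226091,  0.23058562]), 'tcp_rot': array([-89.81878405,  89.92473373, 114.17767519]), 'wrist_force': array([-0.01503265,  0.1915946 , -0.2410754 ]), 'torque': array([0.0195415 , 0.05016624, 0.06302014]), 'opening': 0.08532042803684202}
scene [[387.77109003121944, 0.0, 257.1253036487629], [0.0, 387.77109003121944, 192.07038003138373], [0.0, 0.0, 1.0]] [[-0.7190425371801161, 0.694814964671871, 0.014491190206738454], [0.578466145472044, 0.609932990885934, -0.5416259458073024], [-0.38516846738576244, -0.3810694313336687, -0.8404946997065101]] [0.37918315708354833, -0.2593124852535799, 1.24634594752956]
hex_a [([218, 115, 234, 139], 0.58), ([258, 155, 271, 178], 0.53)]
wide_jar [([358, 232, 386, 261], 0.91)]
slim_jar [([297, 184, 311, 207], 0.57)]
tray_hex [([158, 147, 235, 213], 0.81)]
side [[397.9134968474554, 0.0, 260.73885378440923], [0.0, 397.9134968474554, 194.33510136250746], [0.0, 0.0, 1.0]] [[-0.8990498432197226, -0.4377082882122143, 0.010992444538191764], [-0.2762751813277309, 0.5476328131140257, -0.7897913181234321], [0.3396783825752261, -0.7130987003431937, -0.6132771314666207]] [0.4810627771536049, 0.17662206500683666, 0.6906297964572629]
hex_a [([344, 137, 362, 167], 0.83), ([306, 175, 330, 206], 0.67)]
wide_jar [([235, 295, 273, 347], 0.55), ([266, 132, 286, 163], 0.25)]
slim_jar [([288, 210, 303, 249], 0.8), ([134, 229, 172, 273], 0.34)]
tray_hex [([235, 135, 319, 184], 0.88)]
```

View pics/1.png

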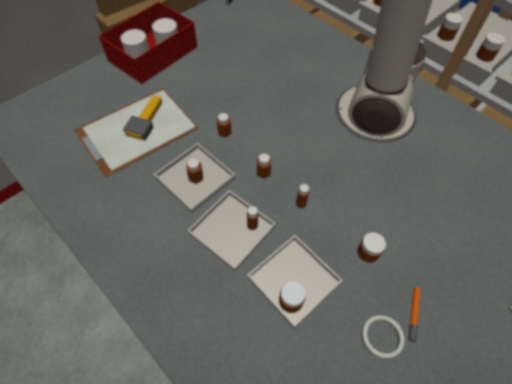

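View pics/2.png

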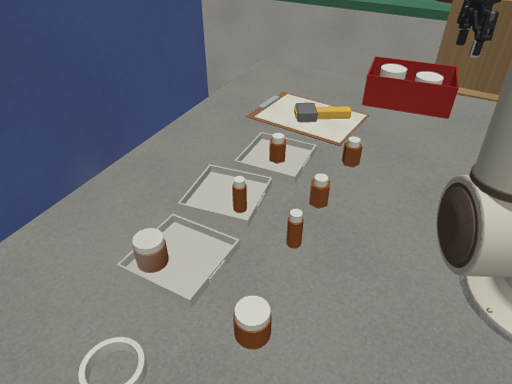

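The scene picture shows the hex tray at about (195,176), slim tray (232,229) and wide tray (295,280). The loose jars are the hexes at (224,124) and (264,166), the slim at (303,195) and the wide at (373,246). The side view agrees. Next I'll measure positions from the depth data.

```bash
cat > h.py <<'E'
import numpy as np,cv2
def cloud(c):
    d=c["depth"];K=c["camera_matrix"];v,u=np.indices(d.shape)
    P=np.stack([(u-K[0,2])/K[0,0]*d,(v-K[1,2])/K[1,1]*d,d],-1)
    W=(P-c["t"])@c["R"]
    W[d==0]=np.nan
    return W
E
python3 - <<'E'
import numpy as np,cv2
from h import cloud
S={"scene":dict(hexT=(195,172),slimT=(252,217),wideT=(292,294),h1=(224,122),h2=(264,163),slim=(303,192),wide=(373,244)),
"side":dict(hexT=(278,146),slimT=(239,195),wideT=(150,248),h1=(353,150),h2=(320,188),slim=(295,228),wide=(252,320))}
H=dict(h=.068,s=.080,w=.060)
for n in S:
    c=dict(np.load(n+".npz"));W=cloud(c)
    for k,(u,v) in S[n].items():
        r=28
        P=W[v-r:v+r,u-r:u+r].reshape(-1,3); hz=H[k[0]]+(.004 if k[-1]=='T' else 0)
        col=c["frame"][v-r:v+r,u-r:u+r].reshape(-1,3).min(1)
        ctr=W[v-8:v+8,u-8:u+8].reshape(-1,3)
        t=P[(P[:,2]>hz-.007)&(P[:,2]<hz+.01)]
        t=t[np.hypot(*(t[:,:2]-np.median(t[:,:2],0)).T)<.04]
        (x,y),rad=cv2.minEnclosingCircle(t[:,:2].astype(np.float32))
        print(n,k,len(t),"mean",t.mean(0).round(4),"circ",round(x,4),round(y,4),round(rad,4))
    z=W[...,2]
    for k,(u,v) in (dict(hexT=(195,178),slimT=(232,229),wideT=(295,280)) if n=="scene" else dict(hexT=(277,155),slimT=(227,192),wideT=(180,253))).items():
        m=np.zeros(z.shape,bool);r=62;m[max(0,v-r):v+r,u-r:u+r]=1
        g=c["frame"].min(2).astype(int)
        m&=(g>115)&(z>-.01)&(z<.03)
        _,L,st,_=cv2.connectedComponentsWithStats(m.astype(np.uint8))
        i=L[v-6:v+6,u-6:u+6];i=np.bincount(i[i>0]).argmax()
        P=W[L==i];rc=cv2.minAreaRect(P[:,:2].astype(np.float32));print(n,k,rc,"z",np.nanpercentile(P[:,2],[5,50,95]).round(4))
E
```

```text
scene hexT 89 mean [ 0.5831 -0.1901  0.07  ] circ 0.5828 -0.1903 0.0159
scene slimT 71 mean [0.5732 0.0291 0.082 ] circ 0.5731 0.0291 0.0127
scene wideT 461 mean [0.6454 0.2354 0.0625] circ 0.6444 0.2347 0.0273
scene h1 70 mean [ 0.4113 -0.2644  0.0656] circ 0.4112 -0.2664 0.017
scene h2 81 mean [ 0.4308 -0.0748  0.0664] circ 0.4305 -0.0754 0.0155
scene slim 66 mean [0.4311 0.071  0.078 ] circ 0.4293 0.0692 0.0143
scene wide 379 mean [0.4137 0.2846 0.0585] circ 0.4127 0.285 0.0278
scene hexT ((0.578804612159729, -0.2017236053943634), (0.17390884459018707, 0.17886799573898315), 0.5882935523986816) z [-0.0001  0.0028  0.0201]
scene slimT ((0.6119959354400635, -0.006934143602848053), (0.17763762176036835, 0.17415311932563782), 6.898675441741943) z [-0.0005  0.0028  0.0203]
scene wideT ((0.5960049629211426, 0.19990551471710205), (0.17057986557483673, 0.17278681695461273), 87.76164245605469) z [-0.0003  0.003   0.021 ]
side hexT 82 mean [ 0.5813 -0.1879  0.0702] circ 0.5831 -0.1894 0.0154
side slimT 92 mean [0.5718 0.0312 0.0823] circ 0.5725 0.0292 0.0134
side wideT 576 mean [0.6424 0.2371 0.0628] circ 0.6446 0.2352 0.0278
side h1 81 mean [ 0.4104 -0.262   0.0666] circ 0.4116 -0.2635 0.0155
side h2 117 mean [ 0.429  -0.0723  0.0665] circ 0.4285 -0.0748 0.0162
side slim 111 mean [0.429  0.0727 0.0787] circ 0.4296 0.0711 0.0125
side wide 928 mean [0.411  0.2866 0.0591] circ 0.4121 0.2847 0.0273Traceback (most recent call last):
  File "<stdin>", line 23, in <module>
ValueError: attempt to get argmax of an empty sequence
```

```bash
cat >> h.py <<'E'
from scipy.spatial.transform import Rotation as Ro
def Rt(o): return Ro.from_euler("xyz",o["tcp_rot"],degrees=True).as_matrix()
def jaw(o):
    y=Rt(o)[:,1];return np.degrees(np.arctan2(y[1],y[0]))
def go(o,p,yaw=None,mod=180):
    """shift in tool axes to TCP p; turn (rad) to bring jaw axis to world angle yaw (deg, modulo mod)"""
    R=Rt(o);s=R.T@(np.array(p)-o["ee_pos"]);t=0
    if yaw is not None:
        d=(yaw-jaw(o)+mod/2)%mod-mod/2
        t=d*np.sign(R[2,0])
    print("shift",s.round(4),"turn",np.radians(t).round(3),"jaw",round(jaw(o),1),"q6",o["q"][5].round(1),"toolx",R[:,0].round(3))
E
python3 - <<'E'
from workcell import bot
from h import *
o=bot.get_obs();print(Rt(o).round(3));go(o,[.47,-.2,.25])
E
```

```text
[[-0.     0.407 -0.914]
 [ 0.    -0.914 -0.407]
 [-1.    -0.     0.   ]]
shift [-0.0187 -0.1761 -0.3481] turn 0.0 jaw -66.0 q6 90.0 toolx [-0.  0. -1.]
```

apply_moves(commands=[[-0.019,-0.022,-0.043,0,1],[-0.019,-0.044,-0.087,0,1],[-0.019,-0.066,-0.13,0,1],[-0.019,-0.088,-0.174,0,1],[-0.019,-0.11,-0.217,0,1],[-0.019,-0.132,-0.261,0,1],[-0.019,-0.154,-0.304,0,1],[-0.019,-0.176,-0.348,0,1],[-0.019,-0.176,-0.348,0,1],[-0.019,-0.176,-0.348,0,1]])

```text
time: 1.5
ee_pos: [0.4705, -0.1991, 0.2501]
tcp_rot: [-29.3, 90.0, 174.9]
wrist_force: [0.1, -0.6, -0.2]
opening: 0.0854
```

```bash
python3 - <<'E'
from workcell import bot,cams
from h import *
o=bot.get_obs();c=cams.camera("wrist");print(o["ee_pos"],jaw(o),o["q"]);print(c["camera_matrix"],c["mount"])
cv2.imwrite("pics/3.png",c["frame"])
d={k:c[k] for k in c};d.update(R=Rt(o),p=o["ee_pos"]);np.savez("w1.npz",**d)
E
```

```text
[ 0.4705172  -0.19913542  0.25010167] -65.84417725141444 [-2.29348532e+01  8.52787405e-02  7.11281602e+00  9.70527625e+01
 -8.10923366e-03  1.32909323e+02]
[[297.31863964   0.         255.12718034]
 [  0.         297.31863964 188.43619003]
 [  0.           0.           1.        ]] [[ 1.41605872e-04 -3.09749218e-01  9.50818280e-01 -1.42726416e-01]
 [ 9.99999911e-01  4.20605238e-04 -1.19094428e-05  3.69237193e-04]
 [-3.96230208e-04  9.50818198e-01  3.09749250e-01 -7.97385913e-02]
 [ 0.00000000e+00  0.00000000e+00  0.00000000e+00  1.00000000e+00]]
```

View pics/3.png

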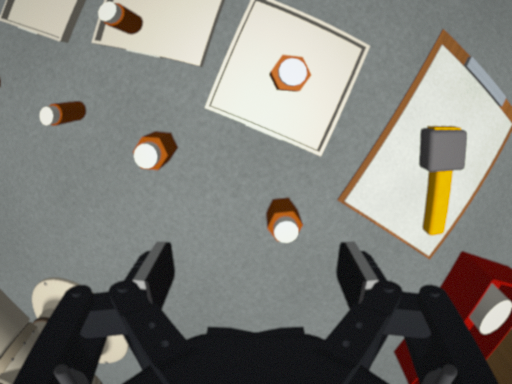

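The wrist view shows hex_in_tray at (292,73) with a clear hexagon outline, one loose hex at (285,220) and the other at (155,150). Next I'll fit the yaws and the tray poses.

```bash
cat >> h.py <<'E'
from scipy.optimize import least_squares
def wcloud(c,R,p):
    d=c["depth"];K=c["camera_matrix"];v,u=np.indices(d.shape)
    x=(u-K[0,2])/K[0,0];y=(v-K[1,2])/K[1,1];r=np.hypot(x,y)+1e-9
    s=np.tan(np.minimum(r,1.5))/r
    P=np.stack([x*s*d,y*s*d,d],-1);M=c["mount"]
    W=(P@M[:3,:3].T+M[:3,3])@np.asarray(R).T+p
    W[d==0]=np.nan
    return W
def hexfit(W,f,c0,z0=0.):
    z=W[...,2]-z0;f=f.astype(int)
    b=(f[...,2]>f[...,0]*1.8+10)&(z>.006)&(z<.058)&(np.hypot(W[...,0]-c0[0],W[...,1]-c0[1])<.032)
    P=W[b]
    H=cv2.convexHull(P[:,:2].astype(np.float32))[:,0]
    side=P[P[:,2]-z0<.044][:,:2]
    Q=np.vstack([H]*3+[side]) if len(side)>15 else H
    a=np.radians([0,60,120,180,240,300])
    def sd(q,Q):
        n=np.stack([np.cos(a+q[2]),np.sin(a+q[2])]);return ((Q-q[:2])@n).max(1)-.020
    best=None
    for y in range(0,60,10):
        r=least_squares(lambda q:np.r_[sd(q,Q)*1e3],[*c0,np.radians(y)],loss="soft_l1",x_scale=[.002,.002,.1])
        if best is None or r.cost<best.cost:best=r
    q=best.x;print("hex",q[:2].round(4),"yaw%60",round(np.degrees(q[2])%60,1),"n",len(P),len(side),"rms mm",np.sqrt(np.mean(sd(q,Q)**2)).round(5)*1e3,"ztop",np.percentile(P[:,2],95).round(4))
    return q
E
python3 - <<'E'
from h import *
c=dict(np.load("w1.npz"));W=wcloud(c,c["R"],c["p"])
hexfit(W,c["frame"],[.583,-.190],.004);hexfit(W,c["frame"],[.4114,-.265]);hexfit(W,c["frame"],[.4295,-.075])
# tray_hex & others: rim points z ~ .022
z=W[...,2];g=c["frame"].min(2)
for n,ctr in dict(hex=(.579,-.2),slim=(.606,-.003)).items():
    m=(g>110)&(z>.015)&(z<.027)&(abs(W[...,0]-ctr[0])<.098)&(abs(W[...,1]-ctr[1])<.098)
    P=W[m];rc=cv2.minAreaRect(P[:,:2].astype(np.float32));print(n,len(P),rc)
c=dict(np.load("scene.npz"));W=cloud(c);z=W[...,2];g=c["frame"].min(2)
for n,ctr in dict(hex=(.579,-.2),slim=(.606,-.003),wide=(.596,.2)).items():
    m=(g>110)&(z>.013)&(z<.03)&(abs(W[...,0]-ctr[0])<.095)&(abs(W[...,1]-ctr[1])<.095)
    P=W[m];rc=cv2.minAreaRect(P[:,:2].astype(np.float32));print("scene",n,len(P),rc)
E
```

```text
hex [ 0.5834 -0.1924] yaw%60 20.0 n 362 19 rms mm 0.8 ztop 0.0574
hex [ 0.4112 -0.2675] yaw%60 30.5 n 609 302 rms mm 0.43 ztop 0.0529
hex [ 0.4306 -0.0765] yaw%60 18.4 n 601 258 rms mm 0.48000000000000004 ztop 0.053
hex 1858 ((0.5850842595100403, -0.19310207664966583), (0.16312861442565918, 0.16089488565921783), 1.4481950998306274)
slim 760 ((0.5838969349861145, -0.0034154653549194336), (0.09081080555915833, 0.16204088926315308), 7.9342803955078125)
scene hex 242 ((0.584485650062561, -0.19265854358673096), (0.16233037412166595, 0.16119422018527985), 0.798958420753479)
scene slim 300 ((0.6192313432693481, 0.0008959993720054626), (0.16059596836566925, 0.1614202857017517), 6.356127738952637)
scene wide 554 ((0.6011900305747986, 0.2046736478805542), (0.16084331274032593, 0.162520632147789), 87.87735748291016)
```

```bash
python3 - <<'E'
from workcell import bot
from h import *
o=bot.get_obs();go(o,[.4303,-.0763,.15],18.4)
E
```

```text
shift [ 0.1002 -0.1292 -0.0142] turn -1.472 jaw -65.9 q6 132.9 toolx [-0. -0. -1.]
```

apply_moves(commands=[[0.01,-0.02,-0.002,-0.14,1],[0.02,-0.05,-0.005,-0.28,1],[0.03,-0.08,-0.008,-0.43,1],[0.05,-0.11,-0.011,-0.57,1],[0.07,-0.129,-0.014,-0.71,1],[0.1,-0.129,-0.014,-0.86,1],[0.1,-0.129,-0.014,-1.0,1],[0.1,-0.129,-0.014,-1.15,1],[0.1,-0.129,-0.014,-1.3,1],[0.1,-0.129,-0.014,-1.44,1],[0.1,-0.129,-0.014,-1.472,1],[0.1,-0.129,-0.014,-1.472,1]])

```text
time: 2.75
ee_pos: [0.4298, -0.0778, 0.1504]
tcp_rot: [-16.1, 90.0, -87.8]
wrist_force: [0.4, 0.1, -1.0]
opening: 0.0854
```

```bash
cat >> h.py <<'E'
def shot(name,bot,cams):
    o=bot.get_obs();c=cams.camera("wrist");d=dict(c);d.update(R=Rt(o),p=o["ee_pos"]);np.savez(name+".npz",**d)
    cv2.imwrite("pics/"+name+".png",c["frame"]);return o,c,wcloud(c,Rt(o),o["ee_pos"])
E
python3 - <<'E'
from workcell import bot,cams
from h import *
o,c,W=shot("w2",bot,cams)
for q,z in(([.583,-.192],.004),([.4114,-.266],0),([.430,-.0755],0)):
    try: hexfit(W,c["frame"],q,z)
    except Exception as e: print(e)
go(o,[.4303,-.0763,.014],18.4)
E
```

```text
hex [ 0.5833 -0.1922] yaw%60 20.1 n 504 377 rms mm 0.6 ztop 0.056
hex [ 0.4114 -0.2671] yaw%60 30.3 n 1025 714 rms mm 0.6 ztop 0.0522
hex [ 0.4309 -0.0762] yaw%60 17.5 n 994 322 rms mm 0.22 ztop 0.0531
shift [ 0.1364  0.001  -0.0013] turn -0.002 jaw 18.3 q6 61.5 toolx [ 0. -0. -1.]
```

View pics/w2.png

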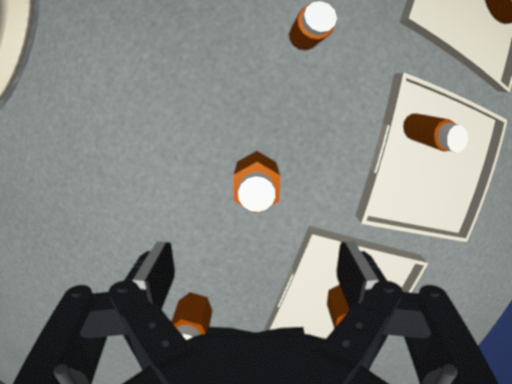

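The jar is at (257,190), centred between the jaws, and the fits agree within 1 mm from both views. I'll go down and grip.

apply_moves(commands=[[0.045,0.001,-0.001,0,1],[0.09,0.001,-0.001,0,1],[0.125,0.001,-0.001,0,1],[0.136,0.001,-0.001,0,1],[0.136,0.001,-0.001,0,1],[0.136,0.001,-0.001,0,-1],[0.136,0.001,-0.001,0,-1],[0.136,0.001,-0.001,0,-1],[0.136,0.001,-0.001,0,-1],[0.136,0.001,-0.001,0,-1],[0.136,0.001,-0.001,0,-1]], newtons=40)

```text
time: 3.9
ee_pos: [0.4314, -0.0766, 0.0159]
tcp_rot: [51.2, 89.9, -20.6]
wrist_force: [-0.1, -1.2, 7.2]
opening: 0.0399
```

```bash
python3 - <<'E'
from workcell import bot
from h import *
o=bot.get_obs();print(o["ee_pos"],o["opening"],o["wrist_force"])
T=np.array([.5834,-.1923]);a=np.radians(80);A=T+.042*np.array([np.cos(a),np.sin(a)]);print(A)
go(o,[*A,.10],20)
E
```

```text
[ 0.43143431 -0.07662493  0.01593587] 0.03993273803217312 [-0.08546507 -1.22275865  7.21738992]
[ 0.59069322 -0.15093807]
shift [-0.0836  0.1282  0.1205] turn -0.031 jaw 18.2 q6 61.7 toolx [ 0.002 -0.001 -1.   ]
```

apply_moves(commands=[[-0.03,0,0,0,-1],[-0.07,0,0,0,-1],[-0.094,0.01,0.01,0,-1],[-0.094,0.04,0.038,-0.031,-1],[-0.094,0.072,0.068,-0.031,-1],[-0.094,0.1,0.096,-0.031,-1],[-0.094,0.12,0.113,-0.031,-1],[-0.094,0.128,0.12,-0.031,-1],[-0.094,0.128,0.12,-0.031,-1],[-0.094,0.128,0.12,-0.031,-1]])

```text
time: 4.9
ee_pos: [0.5895, -0.1501, 0.1103]
tcp_rot: [47.9, 89.9, -22.1]
wrist_force: [0.5, -0.5, -1.1]
opening: 0.0398
```

```bash
python3 - <<'E'
from workcell import bot,cams
from h import *
o,c,W=shot("w3",bot,cams);print(o["ee_pos"],o["opening"],o["wrist_force"])
# held jar: brown points near TCP
z0=o["ee_pos"][2]-.0159
try:
    hexfit(W,c["frame"],list(o["ee_pos"][:2]),z0)
except Exception as e:print(e)
go(o,[.5907,-.1509,.02],20)
E
```

```text
[ 0.58947373 -0.15013301  0.11034686] 0.039827731676546595 [ 0.4668126  -0.54515319 -1.12911013]
hex [ 0.5896 -0.1496] yaw%60 19.7 n 5209 2388 rms mm 0.25999999999999995 ztop 0.1471
shift [0.0903 0.0008 0.001 ] turn -0.0 jaw 20.0 q6 55.7 toolx [ 0.002 -0.001 -1.   ]
```

View pics/w3.png

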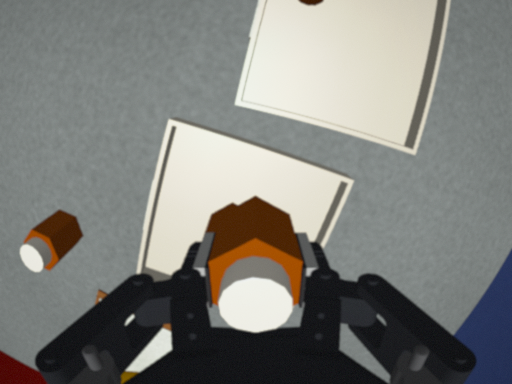

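The held jar at (255,260) is square in the jaws and its fit is centred on the TCP within 0.5 mm. I'll lower it.

apply_moves(commands=[[0.0,0.001,0.002,0,-1],[0.03,0.001,0.002,0,-1],[0.06,0.001,0.002,0,-1],[0.075,0.001,0.002,0,-1],[0.083,0.001,0.002,0,-1],[0.087,0.001,0.002,0,-1],[0.09,0.001,0.002,0,-1],[0.09,0.001,0.002,0,-1]])

```text
time: 5.75
ee_pos: [0.5916, -0.1518, 0.0214]
tcp_rot: [51.0, 89.8, -19.0]
wrist_force: [-0.0, 0.1, -1.9]
opening: 0.0398
```

```bash
python3 - <<'E'
from workcell import bot
o=bot.get_obs();print(o["ee_pos"],o["opening"],o["wrist_force"])
E
```

```text
[ 0.59160365 -0.15176932  0.02136528] 0.03983005588833112 [-0.01220542  0.07257035 -1.86771575]
```

apply_moves(commands=[[0.003,-0.001,0,0,-1],[0.003,-0.001,0,0,-1],[0.003,-0.001,0,0,0.3],[0.003,-0.001,0,0,0.3],[0.003,-0.001,0,0,0.3],[0.003,-0.001,0,0,0.3],[-0.03,-0.001,0,0,0.3],[-0.07,-0.001,0,0,0.3],[-0.11,-0.001,0,0,1],[-0.13,-0.001,0,0,1],[-0.13,-0.001,0,0,1]])

```text
time: 6.85
ee_pos: [0.5917, -0.1524, 0.1552]
tcp_rot: [53.8, 89.5, -16.2]
wrist_force: [-0.4, -0.5, -1.1]
opening: 0.0855
```

```bash
python3 - <<'E'
from workcell import bot,cams
from h import *
o,c,W=shot("w4",bot,cams);print(o["ee_pos"],o["opening"],o["wrist_force"])
hexfit(W,c["frame"],[.591,-.151],.004)
hexfit(W,c["frame"],[.411,-.267],0)
go(o,[.4113,-.2672,.13],90.4)
E
```

```text
[ 0.59168153 -0.15236347  0.15519181] 0.08551040935709123 [-0.44522559 -0.5061474  -1.08624754]
hex [ 0.5912 -0.1521] yaw%60 20.2 n 1295 375 rms mm 2.71 ztop 0.057
hex [ 0.4114 -0.2672] yaw%60 30.5 n 1113 665 rms mm 0.58 ztop 0.0526
shift [ 0.0239 -0.209   0.0461] turn -1.229 jaw 20.0 q6 55.6 toolx [ 0.008 -0.002 -1.   ]
```

apply_moves(commands=[[0,-0.02,0.005,-0.14,1],[0,-0.05,0.011,-0.28,1],[0,-0.08,0.018,-0.42,1],[0,-0.11,0.024,-0.56,1],[0,-0.14,0.031,-0.7,1],[0,-0.17,0.038,-0.84,1],[0.01,-0.19,0.043,-0.98,1],[0.024,-0.209,0.046,-1.12,1],[0.024,-0.209,0.046,-1.229,1],[0.024,-0.209,0.046,-1.229,1],[0.024,-0.209,0.046,-1.229,1]])

```text
time: 8.0
ee_pos: [0.4103, -0.2667, 0.1271]
tcp_rot: [-12.6, 89.7, -12.3]
wrist_force: [0.6, -0.1, 0.9]
opening: 0.0855
```

```bash
python3 - <<'E'
from workcell import bot,cams
from h import *
o,c,W=shot("w5",bot,cams);print(o["ee_pos"],o["opening"],o["wrist_force"])
hexfit(W,c["frame"],[.411,-.267],0)
go(o,[.4113,-.2672,.014],90.4)
E
```

```text
[ 0.4102892  -0.26667619  0.12712872] 0.08547257209497065 [ 0.64197085 -0.13688322  0.92545214]
hex [ 0.4112 -0.2669] yaw%60 30.2 n 1272 448 rms mm 0.24000000000000002 ztop 0.0529
shift [ 0.1131 -0.0004  0.0005] turn -0.003 jaw 90.2 q6 -33.3 toolx [ 0.005 -0.001 -1.   ]
```

apply_moves(commands=[[0.04,0,0.001,0,1],[0.08,0,0.001,0,1],[0.105,0,0.001,0,1],[0.112,0,0.001,0,1],[0.112,0,0.001,0,1],[0.112,0,0.001,0,-1],[0.112,0,0.001,0,-1],[0.112,0,0.001,0,-1],[0.112,0,0.001,0,-1],[0.112,0,0.001,0,-1],[0.112,0,0.001,0,-1]])

```text
time: 9.15
ee_pos: [0.4128, -0.2673, 0.0167]
tcp_rot: [-18.7, 89.6, -18.5]
wrist_force: [0.1, 1.1, 6.2]
opening: 0.0393
```

```bash
python3 - <<'E'
from workcell import bot
from h import *
o=bot.get_obs();print(o["ee_pos"],o["opening"],o["wrist_force"])
T=np.array([.5834,-.1923]);a=np.radians(140);B=T+.0425*np.array([np.cos(a),np.sin(a)]);print(B)
A=np.array([.5915,-.1519]);print(np.hypot(*(A-B)))
go(o,[*B,.11],80)
E
```

```text
[ 0.41284673 -0.26725566  0.01673123] 0.0393392974485471 [0.1400871  1.12371308 6.17310548]
[ 0.55084311 -0.16498153]
0.04270958847172191
shift [-0.0925  0.1014  0.1391] turn 0.179 jaw 90.2 q6 -33.2 toolx [ 0.007 -0.002 -1.   ]
```

Now I'll lift, then carry it across at a safe height.

apply_moves(commands=[[-0.04,0,0,0,-1],[-0.08,0,0,0,-1],[-0.102,0.01,0.015,0.05,-1],[-0.102,0.033,0.045,0.1,-1],[-0.102,0.055,0.075,0.179,-1],[-0.102,0.077,0.105,0.179,-1],[-0.102,0.095,0.13,0.179,-1],[-0.102,0.101,0.139,0.179,-1],[-0.102,0.101,0.139,0.179,-1],[-0.102,0.101,0.139,0.179,-1]])

```text
time: 10.15
ee_pos: [0.55, -0.1658, 0.1193]
tcp_rot: [-11.1, 89.6, -21.1]
wrist_force: [-0.4, 0.4, -1.4]
opening: 0.0395
```

```bash
python3 - <<'E'
from workcell import bot,cams
from h import *
o,c,W=shot("w6",bot,cams);print(o["ee_pos"],o["opening"],o["wrist_force"])
hexfit(W,c["frame"],list(o["ee_pos"][:2]),o["ee_pos"][2]-.0167)
for q in([.5834,-.1923],[.5915,-.1519]):
    try: hexfit(W,c["frame"],q,.004)
    except Exception as e: print(e)
go(o,[.5508,-.1650,.0217],80)
E
```

```text
[ 0.5499825  -0.16576531  0.11929367] 0.039527908382850765 [-0.443061    0.44049881 -1.36499804]
hex [ 0.5486 -0.1656] yaw%60 19.6 n 5197 2376 rms mm 0.33 ztop 0.1553
hex [ 0.5834 -0.192 ] yaw%60 20.1 n 276 223 rms mm 0.37 ztop 0.0561
hex [ 0.5918 -0.1516] yaw%60 19.9 n 271 220 rms mm 0.37 ztop 0.0557
shift [0.0976 0.001  0.    ] turn -0.0 jaw 80.0 q6 -6.8 toolx [ 0.006 -0.002 -1.   ]
```

View pics/w6.png

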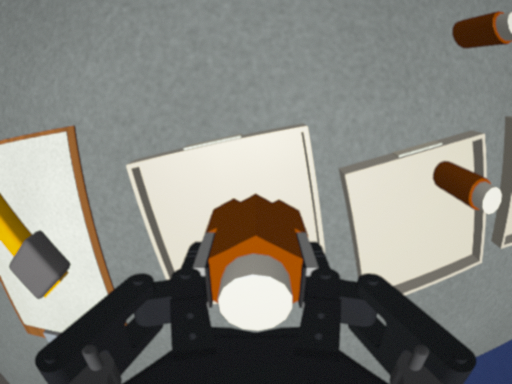

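The held jar at (255,260) is square in the jaws and sits 1.4 mm toward the robot from the TCP. I'll correct for that and lower it.

apply_moves(commands=[[0.0,0.001,0.001,0,-1],[0.025,0.001,0.001,0,-1],[0.035,0.001,0.001,0,-1],[0.035,0.001,0.001,0,-1]])

```text
time: 10.6
ee_pos: [0.5498, -0.1655, 0.0829]
tcp_rot: [-14.4, 89.8, -24.5]
wrist_force: [0.2, -0.5, -0.8]
opening: 0.0392
```

```bash
python3 - <<'E'
from workcell import bot
from h import *
o=bot.get_obs();print(o["ee_pos"]);go(o,[.5522,-.1650,.0215],80)
E
```

```text
[ 0.54979651 -0.16547584  0.08288367]
shift [0.0614 0.0009 0.0021] turn -0.002 jaw 79.9 q6 -6.6 toolx [ 0.004 -0.002 -1.   ]
```

apply_moves(commands=[[0.0,0.001,0.003,0,-1],[0.0,0.001,0.003,0,-1],[0.025,0.001,0.003,0,-1],[0.045,0.001,0.003,0,-1],[0.053,0.001,0.003,0,-1],[0.057,0.001,0.003,0,-1],[0.057,0.001,0.003,0,-1]])

```text
time: 11.3
ee_pos: [0.5532, -0.1651, 0.0261]
tcp_rot: [-14.6, 89.8, -24.6]
wrist_force: [-0.8, -0.1, -1.3]
opening: 0.0391
```

```bash
python3 - <<'E'
from workcell import bot
from h import *
o=bot.get_obs();print(o["ee_pos"],o["wrist_force"]);go(o,[.5522,-.1650,.0205],80)
E
```

```text
[ 0.55320566 -0.16514449  0.02607636] [-0.81938142 -0.05483974 -1.28761194]
shift [ 0.0056 -0.     -0.001 ] turn -0.002 jaw 79.9 q6 -6.5 toolx [ 0.003 -0.002 -1.   ]
```

apply_moves(commands=[[0.003,0,0,0,-1],[0.006,0,0,0,-1],[0.006,0,0,0,-1],[0.006,0,0,0,0.3],[0.006,0,0,0,0.3],[0.006,0,0,0,0.3],[0.006,0,0,0,0.3],[-0.03,0,0,0,0.3],[-0.07,0,0,0,0.3],[-0.11,0,0,0,1],[-0.13,0,0,0,1],[-0.13,0,0,0,1]])

```text
time: 12.5
ee_pos: [0.5542, -0.1653, 0.16]
tcp_rot: [-9.6, 89.4, -19.7]
wrist_force: [0.3, -0.4, -0.3]
opening: 0.0855
```

```bash
python3 - <<'E'
from workcell import bot,cams
from h import *
o,c,W=shot("w7",bot,cams);print(o["ee_pos"],o["opening"],o["wrist_force"])
go(o,[.4295,.0705,.17],80)
go(o,[.4295,.0705,.17],100)
c=cams.camera("scene");np.savez("scene2.npz",**c);W=cloud(c)
for x,y in((.5834,-.192),(.5915,-.1518),(.5518,-.165)):
    m=(abs(W[...,2]-.071)<.007)&(np.hypot(W[...,0]-x,W[...,1]-y)<.019);t=W[m]
    print(cv2.minEnclosingCircle(t[:,:2].astype(np.float32)),t.mean(0).round(4))
E
```

```text
[ 0.55420701 -0.16534945  0.15997373] 0.085450437208831 [ 0.33904887 -0.36012167 -0.26503928]
shift [-0.0119  0.2103 -0.164 ] turn -0.002 jaw 79.9 q6 -6.5 toolx [ 0.009 -0.003 -1.   ]
shift [-0.0119  0.2103 -0.164 ] turn -0.351 jaw 79.9 q6 -6.5 toolx [ 0.009 -0.003 -1.   ]
((0.5828582644462585, -0.18995806574821472), 0.014979490078985691) [ 0.584  -0.1892  0.0704]
((0.591262698173523, -0.15054646134376526), 0.01603858545422554) [ 0.5918 -0.1488  0.0698]
((0.5517575740814209, -0.163629949092865), 0.01592896692454815) [ 0.5515 -0.1622  0.0701]
```

View pics/w7.png

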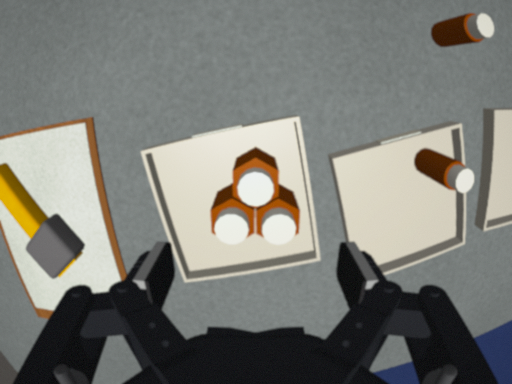

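The view shows the three hex jars packed as a triangle at (256,187), (232,226) and (280,226), flats parallel. Next is the slim jar.

apply_moves(commands=[[-0.012,0.03,-0.023,0,1],[-0.012,0.06,-0.047,0,1],[-0.012,0.09,-0.07,0,1],[-0.012,0.12,-0.094,0,1],[-0.012,0.15,-0.117,0,1],[-0.012,0.18,-0.14,0,1],[-0.012,0.21,-0.164,0,1],[-0.012,0.21,-0.164,0,1],[-0.012,0.21,-0.164,0,1]])

```text
time: 13.5
ee_pos: [0.4276, 0.071, 0.1659]
tcp_rot: [-29.5, 89.8, -39.4]
wrist_force: [-0.2, 0.4, 0.0]
opening: 0.0851
```

```bash
cat >> h.py <<'E'
def rnd(W,f,c0,zt,r):
    z=W[...,2];m=(abs(z-zt)<.008)&(np.hypot(W[...,0]-c0[0],W[...,1]-c0[1])<r+.012)
    t=W[m];q=cv2.minEnclosingCircle(t[:,:2].astype(np.float32));print("cap",np.round(q[0],4),round(q[1],4),len(t),t[:,2].mean().round(4))
def rim(W,f,ctr):
    z=W[...,2];m=(f.min(2)>90)&(z>.014)&(z<.028)&(abs(W[...,0]-ctr[0])<.095)&(abs(W[...,1]-ctr[1])<.095)
    P=W[m];print("rim",len(P),cv2.minAreaRect(P[:,:2].astype(np.float32)))
E
python3 - <<'E'
from workcell import bot,cams
from h import *
o,c,W=shot("w8",bot,cams);print(o["ee_pos"])
f=c["frame"]
rnd(W,f,[.4295,.0705],.08,.012);rnd(W,f,[.573,.029],.084,.012);rnd(W,f,[.412,.285],.06,.027);rnd(W,f,[.6445,.235],.064,.027)
rim(W,f,[.616,0]);rim(W,f,[.601,.205])
go(o,[.4295,.0705,.03],80)
E
```

```text
[0.42758573 0.0709968  0.1659183 ]
cap [0.4304 0.0695] 0.0121 678 0.0797
cap [0.5724 0.0281] 0.0118 188 0.0818
cap [0.412  0.2832] 0.0277 1781 0.0597
cap [0.6614 0.2184] 0.012 52 0.0643
rim 1020 ((0.5913240313529968, 2.9005110263824463e-05), (0.10827869176864624, 0.15904399752616882), 4.889958381652832)
rim 1460 ((0.6009213924407959, 0.20440763235092163), (0.16141556203365326, 0.16173294186592102), 88.06375122070312)
shift [1.359e-01 1.000e-04 1.600e-03] turn 0.0 jaw 80.0 q6 19.5 toolx [ 0.003 -0.002 -1.   ]
```

apply_moves(commands=[[0.04,-0.001,0.003,0,1],[0.08,-0.001,0.003,0,1],[0.12,-0.001,0.003,0,1],[0.134,-0.001,0.003,0,1],[0.134,-0.001,0.003,0,1],[0.134,-0.001,0.003,0,-1],[0.134,-0.001,0.003,0,-1],[0.134,-0.001,0.003,0,-1],[0.134,-0.001,0.003,0,-1],[0.134,-0.001,0.003,0,-1],[0.134,-0.001,0.003,0,-1],[0.134,-0.001,0.003,0,-1]], newtons=30)

```text
time: 14.75
ee_pos: [0.4319, 0.0688, 0.0333]
tcp_rot: [-10.7, 89.7, -20.7]
wrist_force: [-1.2, 0.1, 6.8]
opening: 0.0293
```

```bash
python3 - <<'E'
from workcell import bot
from h import *
o=bot.get_obs();print(o["ee_pos"],o["opening"],o["wrist_force"])
go(o,[.611,-.011,.15],80)
E
```

```text
[0.43186849 0.06879947 0.0332546 ] 0.029253015367529632 [-1.1631458   0.12715766  6.76630058]
shift [-0.1157 -0.0475  0.1909] turn -0.001 jaw 80.0 q6 19.2 toolx [ 0.005 -0.002 -1.   ]
```

apply_moves(commands=[[-0.04,0,0,0,-1],[-0.08,0,0,0,-1],[-0.118,0,0,0,-1],[-0.118,-0.01,0.04,0,-1],[-0.118,-0.02,0.08,0,-1],[-0.118,-0.03,0.12,0,-1],[-0.118,-0.04,0.16,0,-1],[-0.118,-0.047,0.185,0,-1],[-0.118,-0.047,0.19,0,-1],[-0.118,-0.047,0.19,0,-1]])

```text
time: 15.75
ee_pos: [0.6103, -0.0105, 0.1515]
tcp_rot: [-17.0, 89.8, -27.0]
wrist_force: [-1.2, 0.1, -1.1]
opening: 0.029
```

```bash
python3 - <<'E'
from workcell import bot
from h import *
o=bot.get_obs();print(o["ee_pos"],o["opening"],o["wrist_force"])
go(o,[.611,-.011,.0373],80)
E
```

```text
[ 0.61028251 -0.01050548  0.15154452] 0.0290071938780609 [-1.22734724  0.06248235 -1.10225656]
shift [ 0.1142 -0.0002  0.0004] turn -0.001 jaw 79.9 q6 9.1 toolx [ 0.003 -0.002 -1.   ]
```

apply_moves(commands=[[0.04,0,0,0,-1],[0.08,0,0,0,-1],[0.1,0,0,0,-1],[0.108,0,0,0,-1],[0.112,0,0,0,-1],[0.115,0,0,0,-1],[0.116,0,0,0,-1],[0.116,0,0,0,-1]])

```text
time: 16.55
ee_pos: [0.6113, -0.0105, 0.0374]
tcp_rot: [-4.7, 89.7, -14.7]
wrist_force: [-1.7, 1.2, 5.3]
opening: 0.0292
```

apply_moves(commands=[[0,0,0,0,0.1],[0,0,0,0,0.1],[0,0,0,0,0.1],[0,0,0,0,0.1],[-0.04,0,0,0,0.1],[-0.08,0,0,0,0.1],[-0.12,0,0,0,1],[-0.12,0,0,0,1],[-0.12,0,0,0,1]])

```text
time: 17.45
ee_pos: [0.6112, -0.0104, 0.1582]
tcp_rot: [-1.2, 89.6, -11.3]
wrist_force: [-0.5, -0.9, -1.2]
opening: 0.0853
```

```bash
python3 - <<'E'
from workcell import bot
from h import *
o=bot.get_obs();print(o["ee_pos"],o["opening"],o["wrist_force"])
go(o,[.412,.2835,.16],100)
E
```

```text
[ 0.61124595 -0.01037031  0.15824076] 0.08529430467503073 [-0.45781627 -0.91426539 -1.16143361]
shift [-0.0037  0.2545 -0.2475] turn -0.35 jaw 79.9 q6 9.1 toolx [ 0.008 -0.002 -1.   ]
```

apply_moves(commands=[[-0.004,0.03,-0.03,0,1],[-0.004,0.06,-0.058,0,1],[-0.004,0.09,-0.087,-0.1,1],[-0.004,0.12,-0.116,-0.175,1],[-0.004,0.15,-0.145,-0.175,1],[-0.004,0.18,-0.174,-0.175,1],[-0.004,0.21,-0.203,-0.175,1],[-0.004,0.24,-0.232,-0.175,1],[-0.004,0.254,-0.247,-0.175,1],[-0.004,0.254,-0.247,-0.175,1],[-0.004,0.254,-0.247,-0.175,1]])

```text
time: 18.55
ee_pos: [0.412, 0.2827, 0.1591]
tcp_rot: [-24.0, 89.6, -24.0]
wrist_force: [-0.8, 0.5, -0.3]
opening: 0.0855
```

```bash
python3 - <<'E'
from workcell import bot,cams
from h import *
o,c,W=shot("w9",bot,cams);print(o["ee_pos"])
f=c["frame"]
rnd(W,f,[.412,.284],.06,.027);rnd(W,f,[.6445,.235],.064,.027);rnd(W,f,[.611,-.011],.084,.012);rnd(W,f,[.573,.028],.084,.012)
go(o,[.412,.2837,.008],90)
E
```

```text
[0.4119886  0.28265589 0.15908477]
cap [0.4127 0.2837] 0.0272 2962 0.06
cap [0. 0.] 0.0 0 nan
cap [ 0.6077 -0.0114] 0.012 91 0.0823
cap [0.5695 0.0259] 0.0109 92 0.0824
shift [ 0.1511  0.0015 -0.0009] turn 0.001 jaw 90.0 q6 34.6 toolx [ 0.006 -0.003 -1.   ]h.py:49: RuntimeWarning: Mean of empty slice.
  t=W[m];q=cv2.minEnclosingCircle(t[:,:2].astype(np.float32));print("cap",np.round(q[0],4),round(q[1],4),len(t),t[:,2].mean().round(4))
  ret = ret.dtype.type(ret / rcount)
```

View pics/w9.png

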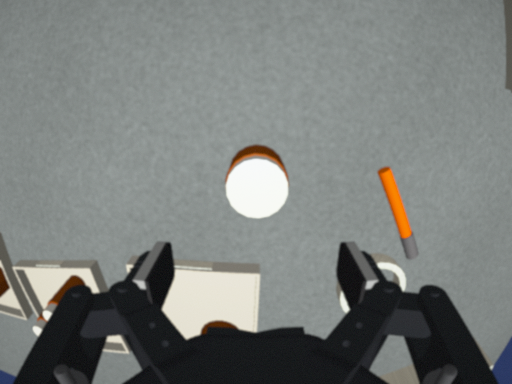

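The wide jar at (257,188) is centred between the jaws, with both slim bottles standing at the left edge. I'll go down and grip.

apply_moves(commands=[[0.04,0.001,0,0,1],[0.08,0.001,0,0,1],[0.12,0.001,0,0,1],[0.143,0.001,0,0,1],[0.15,0.001,0,0,1],[0.15,0.001,0,0,1],[0.15,0.001,0,0,-1],[0.15,0.001,0,0,-1],[0.15,0.001,0,0,-1],[0.15,0.001,0,0,-1],[0.15,0.001,0,0,-1],[0.15,0.001,0,0,-1]], newtons=40)

```text
time: 19.8
ee_pos: [0.4145, 0.2835, 0.0112]
tcp_rot: [-6.8, 89.5, -6.8]
wrist_force: [0.4, -0.5, 6.5]
opening: 0.0569
```

```bash
python3 - <<'E'
from workcell import bot
from h import *
o=bot.get_obs();print(o["ee_pos"],o["opening"],o["wrist_force"])
go(o,[.565,.190,.12],88)
E
```

```text
[0.41449536 0.28346441 0.01122213] 0.056922935810527625 [ 0.38988987 -0.4611511   6.45352415]
shift [-0.1072 -0.0935  0.1516] turn 0.034 jaw 90.0 q6 34.6 toolx [ 0.009 -0.001 -1.   ]
```

apply_moves(commands=[[-0.04,0,0,0,-1],[-0.08,0,0,0,-1],[-0.109,-0.01,0.015,0,-1],[-0.109,-0.03,0.048,0.034,-1],[-0.109,-0.05,0.08,0.034,-1],[-0.109,-0.07,0.112,0.034,-1],[-0.109,-0.088,0.14,0.034,-1],[-0.109,-0.093,0.151,0.034,-1],[-0.109,-0.093,0.151,0.034,-1],[-0.109,-0.093,0.151,0.034,-1]])

```text
time: 20.8
ee_pos: [0.5638, 0.1908, 0.1217]
tcp_rot: [-5.2, 89.5, -7.2]
wrist_force: [-0.2, 0.5, -2.8]
opening: 0.0571
```

```bash
python3 - <<'E'
from workcell import bot
from h import *
o=bot.get_obs();print(o["ee_pos"],o["opening"],o["wrist_force"])
go(o,[.565,.190,.0150],88)
E
```

```text
[0.5637832  0.19079786 0.12165801] 0.0570567398105566 [-0.16240369  0.49953661 -2.84978782]
shift [ 0.1067 -0.0007  0.0003] turn 0.0 jaw 88.0 q6 20.8 toolx [ 0.009 -0.001 -1.   ]
```

apply_moves(commands=[[0.035,0,0,0,-1],[0.07,0,0,0,-1],[0.092,0,0,0,-1],[0.1,0,0,0,-1],[0.104,0,0,0,-1],[0.108,0,0,0,-1],[0.109,0,0,0,-1],[0.109,0,0,0,-1]])

```text
time: 21.6
ee_pos: [0.5653, 0.1914, 0.0153]
tcp_rot: [3.4, 89.4, 1.5]
wrist_force: [-5.1, 1.0, 5.9]
opening: 0.0567
```

apply_moves(commands=[[0,0,0,0,0.62],[0,0,0,0,0.62],[0,0,0,0,0.62],[0,0,0,0,0.62],[-0.04,0,0,0,0.62],[-0.08,0,0,0,0.62],[-0.12,0,0,0,1],[-0.16,-0.02,-0.03,0,1],[-0.2,-0.04,-0.06,0,1],[-0.24,-0.06,-0.1,0,1],[-0.24,-0.06,-0.1,0,1],[-0.24,-0.06,-0.1,0,1]])

```text
time: 22.8
ee_pos: [0.4606, 0.1345, 0.2566]
tcp_rot: [7.8, 89.1, 5.8]
wrist_force: [0.5, -0.8, 0.1]
opening: 0.0849
```

```bash
python3 - <<'E'
from workcell import bot,cams
from h import *
o,c,W=shot("w10",bot,cams);print(o["ee_pos"],o["opening"],o["wrist_force"])
f=c["frame"];s=cams.camera("scene");V=cloud(s);cv2.imwrite("pics/s3.png",s["frame"])
for n,w in(("wrist",W),("scene",V)):
  for q,h,r in(([.565,.19],.064,.027),([.6445,.235],.064,.027),([.611,-.011],.084,.012),([.573,.029],.084,.012)):
    try: rnd(w,f,q,h,r)
    except Exception as e: print(n,q,"none")
try:
  for q in([.5834,-.192],[.5915,-.1518],[.5518,-.165]): hexfit(W,f,q,.004)
except Exception as e:print(e)
rim(V,s["frame"],[.616,0]);rim(V,s["frame"],[.601,.205]);rim(V,s["frame"],[.584,-.193])
E
```

```text
[0.46060556 0.1345491  0.25655949] 0.08493996720035797 [ 0.5087039  -0.7926211   0.10996393]
cap [0.5635 0.1913] 0.0274 1263 0.0638
cap [0.645  0.2341] 0.0276 775 0.0636
cap [0. 0.] 0.0 0 nan
cap [0.5733 0.0288] 0.0119 170 0.0828
cap [0.5625 0.1919] 0.0277 406 0.0626
cap [0.6448 0.2343] 0.0272 468 0.0627
cap [ 0.6093 -0.0088] 0.0123 74 0.0819
cap [0.5733 0.0294] 0.0128 74 0.0822
hex [ 0.5812 -0.1844] yaw%60 27.7 n 79 0 rms mm 2.5300000000000002 ztop 0.0574
hex [ 0.5912 -0.1517] yaw%60 20.2 n 676 390 rms mm 2.4699999999999998 ztop 0.0568
hex [ 0.5529 -0.1644] yaw%60 17.4 n 761 452 rms mm 2.4699999999999998 ztop 0.0567
rim 536 ((0.6193283796310425, 0.0015581250190734863), (0.16151225566864014, 0.162006676197052), 6.581413269042969)
rim 596 ((0.6019352674484253, 0.20481203496456146), (0.16049233078956604, 0.16209915280342102), 87.9915771484375)
rim 423 ((0.5848591327667236, -0.1918761134147644), (0.16248461604118347, 0.16250541806221008), 1.313287377357483)h.py:49: RuntimeWarning: Mean of empty slice.
  t=W[m];q=cv2.minEnclosingCircle(t[:,:2].astype(np.float32));print("cap",np.round(q[0],4),round(q[1],4),len(t),t[:,2].mean().round(4))
  ret = ret.dtype.type(ret / rcount)
```

View pics/w10.png

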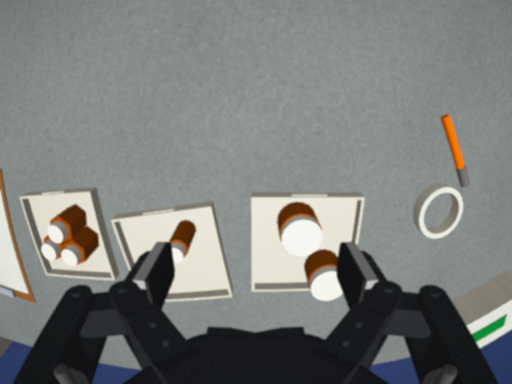

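View pics/s3.png

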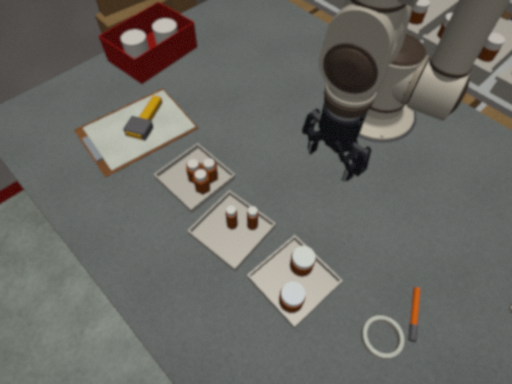

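The scene view shows all seven jars upright in the right trays: hex triangle near (200,172), slim pair near (242,217), wide pair near (298,278). The arm is clear of them, so I'll hand in.

```bash
python3 -c "
from workcell import bot
print(bot.job_done())"
```

```text
the job is handed in; nothing more can be done
None
```

The job is handed in at about 23 s of the 99 s allowed, with all four jars standing in the trays of their own kind. No verdict was reported.

**Hexagonal jars:** both are packed with the hexagonal jar already there as a honeycomb triangle. After release, the scene camera put the centres about 41 mm apart, against the 46 mm limit. The flats looked parallel in the wrist picture, but their final yaws were not fitted separately.

**Slim and wide jars:** each stands next to the jar of its kind, well inside the tray walls.

**Final checks:** the cap heights of the slim and wide jars fit jars standing upright on the tray floor, and the last scene picture shows all seven upright. The wide and slim jars already in the trays were within about 1 mm of where they started. The hexagonal one measured the same within 1 mm right after the packing. The gripper was open and clear of everything.

**Checks that failed or disagreed:**
- The last long-range wrist fits of the packed hexes mixed in points from neighbouring jars (rms about 2.5 mm). I relied on the closer scene-camera measurements of the caps instead.
- The last wrist picture could not see the new slim bottle, because a finger hid it. The scene camera did see it.
- The scene and wrist cameras differ by about 2 mm.

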